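# Close up a control box: door onto its catch, cover plate held over its screw holes

## Robot

A 7-joint arm with a two-finger parallel gripper is mounted at the origin on the work surface. World frame = base frame: x ahead of the robot, y to its left, z up, the work surface at z = 0. Lengths are in m, angles in rad, forces in N, time in s.
With the tool pointing down it reaches from about 0.4 to 0.85 m from the base axis. Payload 10.4 kg.
Tool frame: the origin (TCP) lies at the very end of the fingers, on their centre line; the grasp point (between the pads) lies 19 mm behind it; z points along the fingers, y is the direction in which the jaws open and shut (so a half turn about z gives the same grasp; the last joint's range is limited). The gripper opens to 87 mm and grips with 3 to 60 N. Pads are 19 mm wide; open, the fingers measure 117 mm over their backs; the gripper's body (75 mm by 190 mm) begins 51 mm behind the grasp point.
Start: joints at [-1.373, 0.332, -0.065, 1.46, 0.022, 1.35, -0.088], TCP at [0.137, 0.61, 0.223] pointing down, gripper open.
Joint ranges: [-2.6, 2.6], [-0.5, 2.12], [-1.47, 1.34], [0.16, 2.42], [-1.27, 4.41], [0.06, 2.06], [-2.6, 2.6]. Speed limits (rad/s): [2.22, 2.22, 2.79, 2.79, 3.14, 3.14, 3.14].

## Interface

Orientations are given as a unit quaternion [x, y, z, w].
In Python, from bench import read_state, camera, close_job, recognise, masks_of gives the robot as it stands.
- The arm moves only by the tool play_rows, never from a script. Its argument "moves" is a list of rows, each a list of 3 entries, a list of its own where there are three numbers: the shift along the tool's x, y, z in cm, then the turn, a rotation vector about the tool's x, y, z in rad, then the finger opening in cm, from 0 to 8.7. In form: [[[dx, dy, dz], [ax, ay, az], jaw], ...]. A call has 1 to 8 rows; each row is the pose to reach, as a shift and turn from the pose commanded when the call began, along the tool's axes at that moment; what a row does not reach only later rows make up. A row lasts 1/8 s, in which the tool goes at most 62.5 mm and 10.7 degrees, less where a joint would pass 70% of its speed; a pose out of reach is approached as far as the arm can. A call with a gripper value outside its range is refused whole. The fingers move at their own pace and stop on an object; "grip_force" is the grip in N (left out, the last holds). Time passes only in rows, so rows that repeat a pose let the fingers close. It gives the time, the measured TCP pose, the force and the opening at its end, in the units of the state.
- read_state(): the state, without advancing time (a new reading comes with each control period).
- camera(name): name is "side" or "top"; returns a dict with "frame" (420x560x3 uint8, red, green, blue), "intrinsics" (3x3 intrinsics, pixels), "camera_from_world" (4x4, takes a point from world to camera coordinates). Camera axes: x right, y down, z forward; pixel columns grow to the right and rows downward; lengths in m; the calibration is good to about 2 mm. A picture is of the moment at which its call begins. There is no depth.
- close_job(): hands the job in, once; it reports no verdict.
Trained networks look in a picture, given as the dict that the camera call returned (one of the last four; its "shot" number tells which), for a name from the list of things; names that differ only in an ending like _2 or _b are one class to them, and where a whole thing is asked for, a point or a joint stands for the part that bears it (a point fixed in the world has none). Each returns a list of dicts, best first, with "conf" (0 to 1); they miss things now and then, are a little off and sometimes report something else, mostly with a low value. They report only what shows in the picture. A call takes as long as a camera call. They do not tell look-alikes from the thing itself.
- recognise(picture, query): "at" ([column, row] in pixels, amid what is visible of it).
- masks_of(picture, query): "region" (420x560 bool, what is visible of it) and "at" ([column, row] in pixels, amid what is visible of it).
The state is a dict: "time": time; "joint_positions": joint angles; "joint_vel": joint speeds; "joint_torque": joint torques, N m; "ee_pos": TCP position; "eef_rot": TCP orientation; "ft_force": force on the tool from outside, world axes, zero at the start; "torque": the same for the moment, N m; "width": finger opening in m.
Only numpy, scipy, OpenCV 4.12 (cv2) and the standard library are available. Lean on these libraries where they do the work, as an engineer would, in place of code of your own. Each camera call takes 0.05 s, during which the arm holds its last target.

## Task

Close up the small grey control box on the bench: first push its open front door fully shut so that it snaps onto its catch and stays shut by itself, then pick up the aluminium cover plate by its handle and hold it level just above the box's open top, about 15 mm clear of it and not touching, with its four holes lined up over the four threaded holes so that somebody can drop the screws in. Finish while still holding the plate steady in the air there (do not set it down or let go), and leave the other things on the bench where they are.

Things in the scene. Friction and masses are not known exactly. Their poses are not given: they have to be found in the camera images.
- case_top (a point): Centre of the top face of the grey steel control box, fixed to the bench: 130 mm deep (x), 190 wide (y), 150 high, so this point is 150 mm above the bench. The box's axes: x from the door side to the back, y to the door's hinge side, z up. The top is a flat rim around a 46 x 90 mm opening, with four threaded holes. Position and yaw vary.
- thread0 (a point): Mouth of a threaded screw hole (6 mm wide) in the top face of the box, at (+37, +62) mm (x, y) from case_top in the box's axes.
- thread1 (a point): Mouth of a threaded screw hole (6 mm wide) in the top face of the box, at (+37, -62) mm (x, y) from case_top in the box's axes.
- thread2 (a point): Mouth of a threaded screw hole (6 mm wide) in the top face of the box, at (-37, -62) mm (x, y) from case_top in the box's axes.
- thread3 (a point): Mouth of a threaded screw hole (6 mm wide) in the top face of the box, at (-37, +62) mm (x, y) from case_top in the box's axes.
- door (a joint): Opening angle of the box's front door, rad: 0 = fully shut, growing as the free edge swings out towards the robot (starts 0.45 to 1.1). Light hinge (0.03 N m friction): stays where left. Below about 0.1 rad a spring roller catch resists: about 5 N near the free edge pushes through it; past about 0.03 rad it pulls the door home and holds it at 0, where there is a rigid stop.
- door_hinge (a point): On the door's upright hinge axis, in the middle of its 12 mm thickness, 144 mm above the bench; at (-71, +91) mm (x, y) from case_top in the box's axes. Grey panel 190 mm wide, from 6 to 144 mm above the bench; shut, it runs along the box's -y, flat on its front (-x) face. This point's axes turn with the door: x square to the panel (into the box when shut), -y from hinge to free edge.
- door_push (a point): A good place to push: on the door's outer face, 150 mm from the hinge axis, 120 mm above the bench (24 mm below the door's upper edge). Its x axis is the direction to push, square to the panel. A lock button 26 mm across stands 7 mm out of the outer face, centred 160 mm from the hinge axis, 60 mm above the bench.
- plate: Aluminium cover plate, 100 (its x) x 150 (its y) x 4 mm, about 0.28 kg, flat on the bench left or right in front of the box; origin at the centre of its underside, z up. A dark steel U handle along its y over its centre: bar 12 mm wide (x), 96 long (y), 12 tall, 30 to 42 mm above the underside; posts 10 mm thick at y = -43 and +43 mm. It fits either way round (half turn).
- hole0 (a point): Centre, at the underside, of a 12 mm through hole of the cover plate, at (+37, +62) mm (x, y) in the plate's axes.
- hole1 (a point): Centre, at the underside, of a 12 mm through hole of the cover plate, at (+37, -62) mm (x, y) in the plate's axes.
- hole2 (a point): Centre, at the underside, of a 12 mm through hole of the cover plate, at (-37, -62) mm (x, y) in the plate's axes.
- hole3 (a point): Centre, at the underside, of a 12 mm through hole of the cover plate, at (-37, +62) mm (x, y) in the plate's axes.
- carton: Bystander: closed cardboard carton 90 x 70 x 50 mm, origin at the centre of its underside; on the side of the box where the plate is not.
- motor: Bystander: small green electric motor lying on its foot, about 180 mm long (x, with the shaft), 100 mm wide, 115 mm high, origin under its middle; at the far right of the bench.
- spool: Bystander: spool of copper wire standing upright, 90 mm across, 55 mm high, origin at the centre of its underside; at the far left of the bench.
- case: The control box itself, as under case_top (the door belongs to it); origin at the centre of its underside, same axes.
Mind the look-alikes: they are no part of the job. There is more than one size of the plate; the one meant has the size given above.

How it is judged:
By the outcome, as a careful person would: the job done as asked, in the order asked, and still so for the second after the job is handed in, while the arm keeps its last pose, push and grip.
It also fails if it takes over 64 s, if anything falls off the work surface, if the arm or the gripper's body presses on something with over 40 N, if the wrist force passes 120 N, or if a joint passes its speed limit or range.

## Working session

There is one attempt and no reset: what is moved stays moved. The work goes in short steps, Python scripts to look and compute and a tool call to move; the robot and the scene stay as the last step left them, time stands still between calls to the robot, and variables do not carry over. Pictures are saved under pics/ and viewed, and the job is handed in when it is done.

Besides the shell and the picture viewer there is one more tool, called after ">>>" as name(argument=value, ...), one argument or row to a line, values as JSON. play_rows: Moves the arm, as the interface text tells. Its arguments: {"type":"object","properties":{"moves":{"type":"array","items":{"type":"array"}},"grip_force":{"type":"number"}},"required":["moves"]}

```bash
ls; mkdir -p pics; python3 - <<'E'
from bench import *
import cv2,numpy as np
np.set_printoptions(precision=4,suppress=True)
s=read_state();print(s)
for n in("side","top"):
    p=camera(n);cv2.imwrite(f"pics/{n}0.png",p["frame"][:,:,::-1]);print(n,p["intrinsics"],p["camera_from_world"])
    np.savez(f"pics/{n}0.npz",**{k:v for k,v in p.items()})
    for q in("plate","door_push","door_hinge","case_top","thread0","hole0","carton","door"):
        print(q,[(np.round(r["at"],1),round(float(r["conf"]),2)) for r in recognise(p,q)])
E
```

```text
pics
{'time': 0.0, 'joint_positions': array([-1.3726,  0.3329, -0.0647,  1.461 ,  0.0216,  1.3499, -0.0885]), 'joint_vel': array([ 0.0004, -0.    , -0.0003,  0.0008, -0.0001,  0.0003,  0.0006]), 'joint_torque': array([ -0.0004, -62.3227,   0.0242, -38.9911,  -0.0616,   0.0391,
         0.0001]), 'ee_pos': array([0.1368, 0.6094, 0.2217]), 'eef_rot': array([ 0.1102,  0.9939, -0.0007, -0.    ]), 'ft_force': array([-0.3183, -0.0057,  0.3032]), 'torque': array([-0.0048,  0.014 , -0.0244]), 'width': 0.08663935124259832}
side [[481.6614   0.     277.108 ]
 [  0.     481.6614 207.3908]
 [  0.       0.       1.    ]] [[ 0.9954 -0.096  -0.0059 -0.5204]
 [-0.0739 -0.7235 -0.6864  0.0456]
 [ 0.0616  0.6836 -0.7272  1.6917]
 [ 0.      0.      0.      1.    ]]
plate [(array([267.7, 282.7]), 0.93), (array([302.6, 352.9]), 0.89), (array([213.4, 283.3]), 0.56)]
door_push [(array([274.8, 197.2]), 0.71)]
door_hinge [(array([274.2, 197.4]), 0.73)]
case_top [(array([303.6, 203. ]), 0.81)]
thread0 [(array([305.4, 202.9]), 0.63)]
hole0 [(array([209.8, 282.5]), 0.86), (array([306.5, 351.5]), 0.78), (array([
[... 165 characters left out ...]
 0.     413.8172 212.2816]
 [  0.       0.       1.    ]] [[ 0.0088 -0.9998  0.0163 -0.0945]
 [-0.9907 -0.011  -0.1354  0.523 ]
 [ 0.1356 -0.0149 -0.9907  1.0822]
 [ 0.      0.      0.      1.    ]]
plate [(array([355.3, 298.9]), 0.69), (array([443.2, 205. ]), 0.64)]
door_push [(array([253.7, 210.9]), 0.59), (array([361.8, 236.8]), 0.22)]
door_hinge [(array([361.7, 237.6]), 0.41)]
case_top [(array([259.2, 171.7]), 0.93)]
thread0 [(array([259.8, 170.8]), 0.57), (array([123.9, 137.2]), 0.32)]
hole0 [(array([443.5, 208.5]), 0.8), (array([354.6, 303. ]), 0.78), (array([356.6, 238.2]), 0.57)]
carton [(array([123. , 242.6]), 0.7), (array([260.3, 171.4]), 0.32)]
door [(array([249.5, 212.6]), 0.75)]
```

View pics/side0.png

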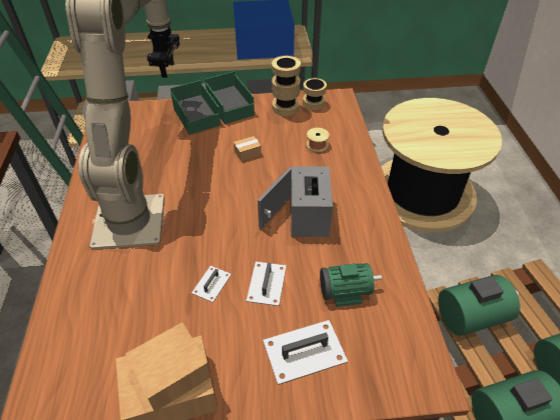

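View pics/top0.png

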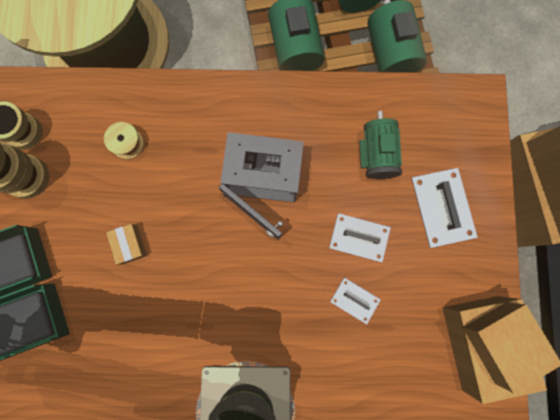

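Three plate-like candidates (top picture: about (360,237), (444,207) and (356,300)). The door is open, with its free edge at about (280,233). Next I'll crop in to measure them.

```bash
cat > h.py <<'E'
import numpy as np,cv2
np.set_printoptions(precision=4,suppress=True)
def load(f):
    d=np.load(f);return {k:d[k] for k in("frame","intrinsics","camera_from_world")}
def unproj(p,uv,z):
    K,T=p["intrinsics"],p["camera_from_world"];R,t=T[:3,:3],T[:3,3]
    d=R.T@np.linalg.solve(K,[uv[0],uv[1],1.]);c=-R.T@t
    return c+d*(z-c[2])/d[2]
def proj(p,X):
    T=p["camera_from_world"];c=np.atleast_2d(X)@T[:3,:3].T+T[:3,3];q=c@p["intrinsics"].T
    return q[:,:2]/q[:,2:]
def crop(p,x0,y0,x1,y1,s,name):
    im=cv2.resize(p["frame"][y0:y1,x0:x1,::-1],None,fx=s,fy=s,interpolation=cv2.INTER_CUBIC);cv2.imwrite(name,im)
def save(p,f): np.savez(f,**{k:p[k] for k in("frame","intrinsics","camera_from_world")})
E
python3 - <<'E'
from h import *
t=load("pics/top0.npz");s=load("pics/side0.npz")
crop(t,210,120,310,250,4.6,"pics/c1.png");crop(t,320,160,490,330,3.5,"pics/c2.png")
crop(s,245,155,345,245,6,"pics/c3.png");crop(s,185,250,355,385,4.4,"pics/c4.png")
# plate sizes by white mask
for n,p in(("t",t),("s",s)):
    f=p["frame"].astype(int);m=((f.min(2)>170)&(f.max(2)-f.min(2)<40)).astype(np.uint8)
    k,l,st,c=cv2.connectedComponentsWithStats(m)
    for i in range(1,k):
        if st[i,4]>250:
            pts=np.argwhere(l==i)[:,::-1].astype(np.float32)
            w=np.array([unproj(p,q,0.004)[:2] for q in pts],np.float32)*1000
            print(n,st[i],cv2.minAreaRect(w))
E
```

```text
t [ 413  169   64   78 2625] ((548.718994140625, -547.4478759765625), (201.15664672851562, 133.93148803710938), 12.756612777709961)
t [ 330  214   60   48 1553] ((461.06512451171875, -308.29266357421875), (148.1576690673828, 98.85191345214844), 75.56047058105469)
t [331 279  49  45 928] ((289.5912780761719, -292.88629150390625), (112.46546173095703, 74.49234008789062), 59.192596435546875)
s [247 262  39  43 993] ((459.0951232910156, -310.90155029296875), (149.54505920410156, 99.70159912109375), 75.45016479492188)
s [192 266  39  36 517] ((287.5305480957031, -295.30047607421875), (113.31417083740234, 75.49176788330078), 58.88846969604492)
s [ 263  321   85   63 2296] ((546.43603515625, -548.0397338867188), (202.36090087890625, 134.4886016845703), 12.701502799987793)
```

View pics/c1.png

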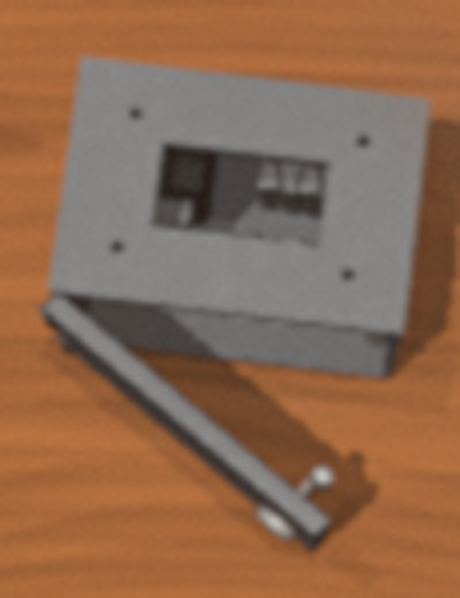

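View pics/c3.png

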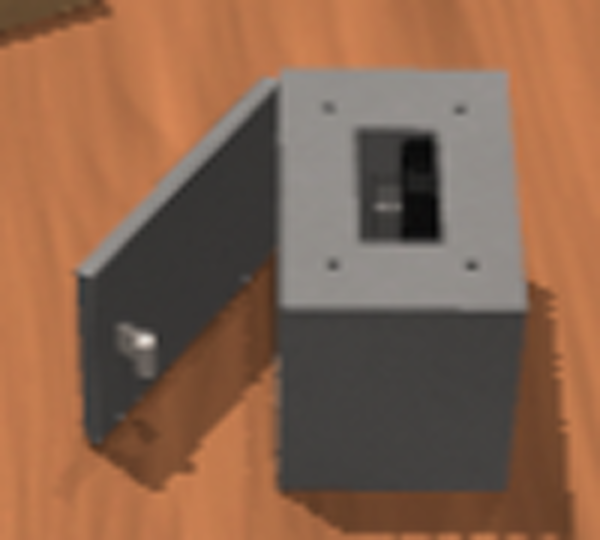

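View pics/c2.png

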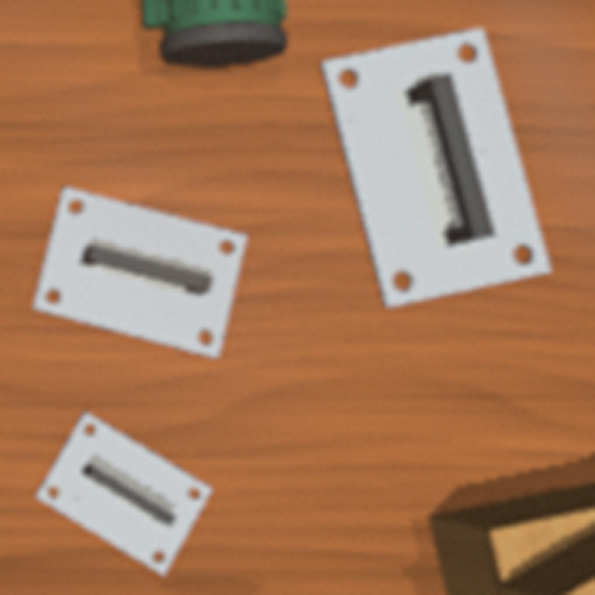

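The middle-sized plate measures 149x99 mm, so it is the right one. Its centre is about (0.460,-0.309) and its yaw about -14.5°. The four thread holes show clearly in both pictures: c1 (135,113), (363,141), (348,274), (117,246); c3 (328,107), (461,109), (472,265), (334,265).

```bash
cat >> h.py <<'E'
def blob(p,uv,r=4):
    "subpixel centre of dark blob"
    g=cv2.cvtColor(p["frame"],cv2.COLOR_RGB2GRAY).astype(float)
    u,v=np.round(uv).astype(int)
    w=g[v-r:v+r+1,u-r:u+r+1];bg=np.median(w);d=np.clip(bg-w-8,0,None)
    yy,xx=np.mgrid[v-r:v+r+1,u-r:u+r+1]
    return np.array([(d*xx).sum(),(d*yy).sum()])/d.sum()
def fit2(model,pts):
    "rigid 2d: yaw,xy with world = R model + t"
    mc,pc=model.mean(0),pts.mean(0);H=(model-mc).T@(pts-pc)
    a=np.arctan2(H[0,1]-H[1,0],H[0,0]+H[1,1]);R=np.array([[np.cos(a),-np.sin(a)],[np.sin(a),np.cos(a)]])
    t=pc-R@mc;return a,t,pts-(model@R.T+t)
E
python3 - <<'E'
from h import *
t=load("pics/top0.npz");s=load("pics/side0.npz")
ct=np.array([(135,113),(363,141),(348,274),(117,246)])/4.6+[210,120]-.4
cs=np.array([(328,107),(461,109),(472,265),(334,265)])/6+[245,155]-.4
M=np.array([(37,62),(37,-62),(-37,-62),(-37,62)])/1000
# order side: side image x right = +x, up = +y : (328,107)=(-,+),(461)=(+,+),(472,265)=(+,-),(334,265)=(-,-)
idx=[3,0,1,2]
for n,p,c,m in(("t",t,ct,M),("s",s,cs,M[idx])):
    b=np.array([blob(p,q) for q in c]);print(np.abs(b-c).max())
    w=np.array([unproj(p,q,.15)[:2] for q in b]);a,tt,r=fit2(m,w);print(n,a,tt,np.abs(r).max())
    f=p["frame"].astype(int)
# plate holes
for n,p in(("t",t),("s",s)):
    pass
E
```

```text
0.10810611643336188
t -0.11018498220540716 [ 0.634  -0.0397] 0.0003749011090765503
1.7494623655913983
s -0.10803285026118058 [ 0.6303 -0.0447] 0.006067420618711614
```

View pics/c4.png

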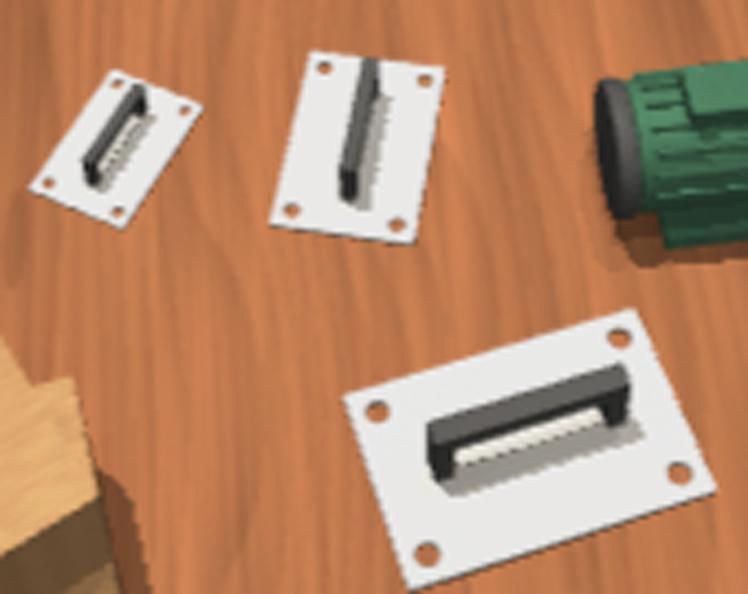

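```bash
python3 - <<'E'
from h import *
t=load("pics/top0.npz");s=load("pics/side0.npz")
ct=np.array([(135,113),(363,141),(348,274),(117,246)])/4.6+[210,120]-.4
cs=np.array([(328,107),(461,109),(472,265),(334,265)])/6+[245,155]-.4
M=np.array([(37,62),(37,-62),(-37,-62),(-37,62)])/1000
idx=[3,0,1,2]
b=np.array([blob(s,q,2) for q in cs]);print(b-cs)
w=np.array([unproj(s,q,.15)[:2] for q in b]);a,tt,r=fit2(M[idx],w);print("s",a,tt,np.abs(r).max())
# door free edge top: from c1 edge of door top at z=.144
for uv in((60,297),(328,522),(318,535),(44,308)): print("door", unproj(t,np.array(uv)/4.6+[210,120]-.4,.144))
for uv in((80,270),(268,80),(92,276)): print("doors", unproj(s,np.array(uv)/6+[245,155]-.4,.144))
# plate holes, brown dark in white
pt=np.array([(76,206),(227,247),(206,338),(53,296)])/3.5+[320,160]-.4
ps=np.array([(324,68),(425,80),(397,225),(291,209)])/4.4+[185,250]-.4
pm_t=M[[0,1,2,3]];pm_s=M[[3,0,1,2]]
for n,p,c,m in(("t",t,pt,pm_t),("s",s,ps,pm_s)):
    b=np.array([blob(p,q,3) for q in c]);w=np.array([unproj(p,q,.003)[:2] for q in b]);a,tt,r=fit2(m,w);print("plate",n,a,tt,np.abs(r).max())
E
```

```text
[[ 0.096   0.0612]
 [-0.1942  0.0486]
 [-0.1092  0.005 ]
 [-0.2162 -0.1196]]
s -0.11143618416438067 [ 0.6319 -0.0431] 0.0006221680432176163
door [0.5774 0.056  0.144 ]
door [ 0.4584 -0.0882  0.144 ]
door [ 0.4514 -0.083   0.144 ]
door [0.5713 0.0644 0.144 ]
doors [ 0.4532 -0.0851  0.144 ]
doors [0.5712 0.0561 0.144 ]
doors [ 0.4593 -0.0903  0.144 ]
plate t -0.25417265164405856 [ 0.4613 -0.3089] 0.0001921549327270622
plate s -0.2596991294915965 [ 0.4588 -0.3099] 0.0009040203217760001
```

```bash
cat >> h.py <<'E'
from scipy.spatial.transform import Rotation as Ro
def moves(targets,start=None):
    "targets: list of (x,y,z,angle of tool y deg); start = same tuple or state pose"
    from bench import read_state
    st=read_state()
    if start is None: p0=st["ee_pos"];R0=Ro.from_quat(st["eef_rot"])
    else:
        p0=np.array(start[:3]);R0=down(start[3])
    for t in targets:
        d=R0.as_matrix().T@(np.array(t[:3])-p0)*100
        print(t,"->",d.round(2),(R0.inv()*down(t[3])).as_rotvec().round(3))
def down(deg):
    a=np.deg2rad(deg);y=np.array([np.cos(a),np.sin(a),0]);z=np.array([0,0,-1.]);x=np.cross(y,z)
    return Ro.from_matrix(np.stack([x,y,z],1))
def show():
    from bench import read_state
    s=read_state();R=Ro.from_quat(s["eef_rot"]).as_matrix();print("t",s["time"],"p",s["ee_pos"],"yang",np.degrees(np.arctan2(R[1,1],R[0,1])),"z",R[:,2],"F",s["ft_force"],"M",s["torque"],"w",s["width"],"q",s["joint_positions"])
E
python3 -c "
from h import *
moves([(.45,.33,.222,35),(.44,-.028,.222,-6.4),(.44,-.028,.105,-6.4)])"
```

```text
(0.45, 0.33, 0.222, 35) -> [-36.68 -20.45   0.06] [ 0.    -0.     0.739]
(0.44, -0.028, 0.222, -6.4) -> [-43.55 -55.6    0.05] [ 0.    -0.     1.462]
(0.44, -0.028, 0.105, -6.4) -> [-43.55 -55.6   11.75] [ 0.    -0.     1.462]
```

>>> play_rows(
  moves=[
    [[-36.7, -20.5, 0], [0, 0, 0.74], 0],
    [[-36.7, -20.5, 0], [0, 0, 0.74], 0],
    [[-36.7, -20.5, 0], [0, 0, 0.74], 0],
    [[-36.7, -20.5, 0], [0, 0, 0.74], 0],
    [[-36.7, -20.5, 0], [0, 0, 0.74], 0],
    [[-36.7, -20.5, 0], [0, 0, 0.74], 0],
    [[-36.7, -20.5, 0], [0, 0, 0.74], 0],
    [[-36.7, -20.5, 0], [0, 0, 0.74], 0],
  ],
  grip_force=20,
)

```text
time: 1.9
ee_pos: [0.453, 0.3259, 0.2228]
eef_rot: [0.465, 0.885, -0.0, 0.001]
ft_force: [-0.4, 1.5, -0.1]
width: 0.0151
```

```bash
python3 -c "
from h import *
show();moves([(.44,-.028,.222,-6.4),(.44,-.028,.105,-6.4)])"
```

```text
t 1.9 p [0.453  0.3259 0.2228] yang 34.563586237452036 z [ 0.0012 -0.0007 -1.    ] F [-0.4398  1.5168 -0.0773] M [-0.0107 -0.0143  0.0016] w 0.015094694414948194 q [-0.9523  0.1809  0.28    1.6572 -0.0501  1.3102 -0.0605]
(0.44, -0.028, 0.222, -6.4) -> [-28.41 -21.15   0.1 ] [0.001 0.001 0.715]
(0.44, -0.028, 0.105, -6.4) -> [-28.39 -21.16  11.8 ] [0.001 0.001 0.715]
```

>>> play_rows(
  moves=[
    [[-28.4, -21.1, 0], [0, 0, 0.715], 0],
    [[-28.4, -21.1, 0], [0, 0, 0.715], 0],
    [[-28.4, -21.1, 0], [0, 0, 0.715], 0],
    [[-28.4, -21.1, 0], [0, 0, 0.715], 0],
    [[-28.4, -21.1, 0], [0, 0, 0.715], 0],
    [[-28.4, -21.1, 0], [0, 0, 0.715], 0],
    [[-28.4, -21.1, 4], [0, 0, 0.715], 0],
    [[-28.4, -21.1, 6], [0, 0, 0.715], 0],
  ],
)

```text
time: 2.9
ee_pos: [0.4391, -0.0237, 0.1613]
eef_rot: [0.743, 0.669, -0.0, -0.0]
ft_force: [0.5, -0.6, -0.5]
width: 0.0007
```

```bash
python3 -c "
from h import *
from bench import *
show();moves([(.44,-.028,.105,-6.4)])
for n in ('top','side'):
    p=camera(n);save(p,f'pics/{n}1.npz');crop(p,*((200,100,320,260) if n=='top' else (230,100,350,250)),3.7,f'pics/{n}1.png')
"
```

```text
t 2.9 p [ 0.4391 -0.0237  0.1613] yang -6.0032019643547825 z [-0.0008  0.0006 -1.    ] F [ 0.5416 -0.5592 -0.5211] M [-0.062   0.0505  0.0294] w 0.0006620322113947178 q [-0.6739 -0.0722  0.6102  2.0319  0.0442  1.1699 -0.1869]
(0.44, -0.028, 0.105, -6.4) -> [-0.43  0.14  5.63] [-0.001 -0.001  0.007]
```

View pics/top1.png

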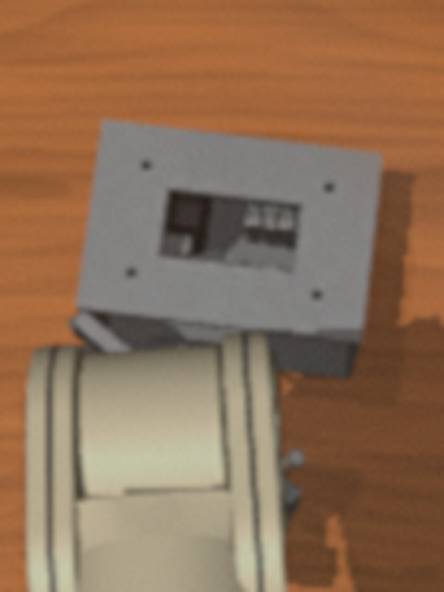

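View pics/side1.png

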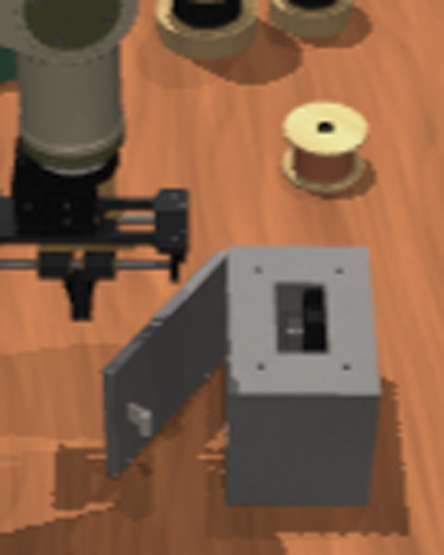

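The arm's fingertip is up-left of the door (side crop (80,320)), and the 190 mm body extends along tool y. I'll check the clearance of the body's low end against the box top before going down.

```bash
python3 -c "
from h import *
p=load('pics/side1.npz')
c=np.array([.4391,-.0237,.1613]);y=np.array([.9945,-.1046,0])
x=np.array([-.1046,-.9945,0])
for d in (0,.095):
  for h in (0,.045,.07):
    for w in (-.0375,0,.0375):
      print(d,h,w,(proj(p,c+d*y+w*x+[0,0,h])-[230,100])*3.7)
"
```

```text
0 0 -0.0375 [[ 83.943  278.1949]]
0 0 0 [[ 82.1121 306.9186]]
0 0 0.0375 [[ 80.2206 336.5904]]
0 0.045 -0.0375 [[ 81.7695 240.8471]]
0 0.045 0 [[ 79.8639 269.5571]]
0 0.045 0.0375 [[ 77.894 299.235]]
0 0.07 -0.0375 [[ 80.5226 219.4213]]
0 0.07 0 [[ 78.5735 248.1121]]
0 0.07 0.0375 [[ 76.5579 277.7818]]
0.095 0 -0.0375 [[189.0378 278.3573]]
0.095 0 0 [[188.9129 307.1012]]
0.095 0 0.0375 [[188.784  336.7945]]
0.095 0.045 -0.0375 [[189.0434 240.9898]]
0.095 0.045 0 [[188.916  269.7202]]
0.095 0.045 0.0375 [[188.7843 299.4197]]
0.095 0.07 -0.0375 [[189.0466 219.5523]]
0.095 0.07 0 [[188.9178 248.2635]]
0.095 0.07 0.0375 [[188.7845 277.9549]]
```

```bash
python3 -c "
from h import *
moves([(.44,-.028,.105,-6.4)]+[(.44+.09*k/8,-.028-.058*k/8,.105,-6.4) for k in range(1,9)])"
```

```text
(0.44, -0.028, 0.105, -6.4) -> [-0.43  0.21  5.6 ] [-0.003  0.001  0.008]
(0.45125, -0.035250000000000004, 0.105, -6.4) -> [-1.03  1.41  5.59] [-0.003  0.001  0.008]
(0.4625, -0.0425, 0.105, -6.4) -> [-1.64  2.6   5.59] [-0.003  0.001  0.008]
(0.47375, -0.04975, 0.105, -6.4) -> [-2.24  3.79  5.59] [-0.003  0.001  0.008]
(0.485, -0.057, 0.105, -6.4) -> [-2.85  4.99  5.58] [-0.003  0.001  0.008]
(0.49624999999999997, -0.06425, 0.105, -6.4) -> [-3.45  6.18  5.58] [-0.003  0.001  0.008]
(0.5075000000000001, -0.07150000000000001, 0.105, -6.4) -> [-4.06  7.38  5.58] [-0.003  0.001  0.008]
(0.51875, -0.07875, 0.105, -6.4) -> [-4.66  8.57  5.57] [-0.003  0.001  0.008]
(0.53, -0.08600000000000001, 0.105, -6.4) -> [-5.26  9.76  5.57] [-0.003  0.001  0.008]
```

>>> play_rows(
  moves=[
    [[-0.3, 0, 5.6], [0, 0, 0], 0],
    [[-0.3, 0, 5.6], [0, 0, 0], 0],
    [[-1.0, 1.4, 5.6], [0, 0, 0], 0],
    [[-1.6, 2.6, 5.6], [0, 0, 0], 0],
    [[-2.2, 3.8, 5.6], [0, 0, 0], 0],
    [[-2.8, 5.0, 5.6], [0, 0, 0], 0],
    [[-3.4, 6.2, 5.6], [0, 0, 0], 0],
    [[-3.7, 6.8, 5.6], [0, 0, 0], 0],
  ],
)

```text
time: 4.0
ee_pos: [0.5043, -0.0687, 0.1066]
eef_rot: [0.743, 0.669, -0.0, 0.0]
ft_force: [0.2, 1.2, 0.1]
width: 0.0005
```

```bash
python3 -c "
from h import *
from bench import *
show();moves([(.535,-.0898,.105,-6.4)])
for n in ('top','side'):
    p=camera(n);save(p,f'pics/{n}2.npz');crop(p,*((200,100,320,260) if n=='top' else (230,100,350,250)),3.7,f'pics/{n}2.png')
"
```

```text
t 4.0 p [ 0.5043 -0.0687  0.1066] yang -6.0419646963495826 z [-0.     -0.0003 -1.    ] F [0.1565 1.1788 0.1368] M [-0.0316  0.0867 -0.0453] w 0.0005271709913161973 q [-0.5713  0.202   0.6863  1.9352 -0.1464  1.0538  0.0722]
(0.535, -0.0898, 0.105, -6.4) -> [-1.78  3.28  0.16] [-0.     0.     0.006]
```

View pics/side2.png

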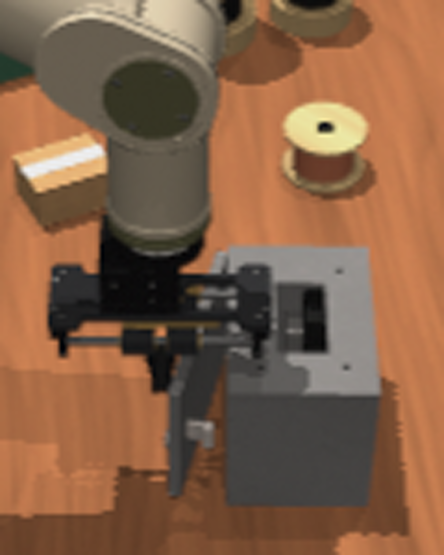

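The door follows the finger and is now about 0.15 to 0.2 rad open. I'll continue slowly through the catch.

>>> play_rows(
  moves=[
    [[-0.5, 0.8, 0], [0, 0, 0], 0],
    [[-0.9, 1.5, 0], [0, 0, 0], 0],
    [[-1.2, 2.1, 0], [0, 0, 0], 0],
    [[-1.4, 2.6, 0], [0, 0, 0], 0],
    [[-1.6, 2.9, 0], [0, 0, 0], 0],
    [[-1.7, 3.1, 0], [0, 0, 0], 0],
    [[-1.7, 3.1, 0], [0, 0, 0], 0],
  ],
)

```text
time: 4.97
ee_pos: [0.532, -0.0871, 0.106]
eef_rot: [0.743, 0.669, -0.0, -0.001]
ft_force: [-3.8, 3.3, 0.5]
width: 0.0008
```

```bash
python3 -c "
from h import *
from bench import *
show();moves([(.535,-.0898,.105,-6.4)])
for n in ('side',):
    p=camera(n);save(p,f'pics/{n}3.npz');crop(p,*((200,100,320,260) if n=='top' else (230,100,350,250)),3.7,f'pics/{n}3.png')
"
```

```text
t 4.975 p [ 0.532  -0.0871  0.106 ] yang -5.957897093828446 z [-0.0023  0.0016 -1.    ] F [-3.7778  3.3434  0.5191] M [ 0.6669  0.7951 -0.0113] w 0.0007961859395992426 q [-0.5135  0.2836  0.6866  1.8583 -0.2047  1.073   0.1484]
(0.535, -0.0898, 0.105, -6.4) -> [-0.23  0.33  0.1 ] [-0.002 -0.001  0.008]
```

View pics/side3.png

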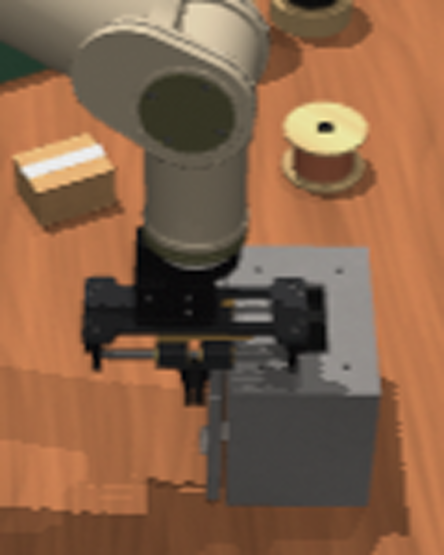

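The door is in the catch zone, with a gap of about 10 mm. I'll push on square to the panel.

>>> play_rows(
  moves=[
    [[0, 0.4, 0], [0, 0, 0], 0],
    [[0, 0.8, 0], [0, 0, 0], 0],
    [[0, 1.1, 0], [0, 0, 0], 0],
    [[0, 1.3, 0], [0, 0, 0], 0],
    [[0, 1.3, 0], [0, 0, 0], 0],
  ],
)

```text
time: 5.65
ee_pos: [0.5377, -0.0884, 0.1056]
eef_rot: [0.743, 0.669, -0.005, -0.008]
ft_force: [-47.8, 10.2, 37.1]
width: 0.0007
```

```bash
python3 -c "
from h import *
from bench import *
show()
for n in ('side',):
    p=camera(n);save(p,f'pics/{n}4.npz');crop(p,*((200,100,320,260) if n=='top' else (230,100,350,250)),3.7,f'pics/{n}4.png')
"
```

```text
t 5.65 p [ 0.5377 -0.0884  0.1056] yang -6.052585175616167 z [-0.0179  0.0055 -0.9998] F [-47.8461  10.2455  37.1059] M [1.9586 9.1659 0.0177] w 0.0007089125040987497 q [-0.4983  0.3126  0.6831  1.8293 -0.2229  1.0958  0.162 ]
```

View pics/side4.png

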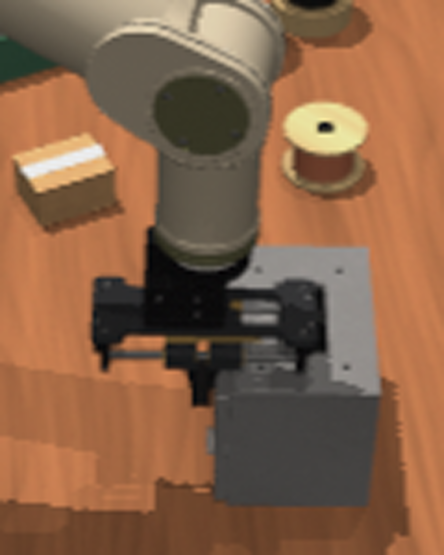

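The door is hard against its stop at 48 N, so I'm backing off at once.

>>> play_rows(
  moves=[
    [[0, -1, 0], [0, 0, 0], 0],
    [[0, -2, 0], [0, 0, 0], 0],
    [[0, -4.5, 0], [0, 0, 0], 0],
    [[0, -8, -2], [0, 0, 0], 0],
    [[0, -10, -8], [0, 0, 0], 0],
    [[0, -10, -12], [0, 0, 0], 0],
    [[0, -10, -12], [0, 0, 0], 0],
  ],
)

```text
time: 6.58
ee_pos: [0.4479, -0.0793, 0.2295]
eef_rot: [0.743, 0.669, 0.003, 0.002]
ft_force: [0.3, 0.4, -0.3]
width: 0.0005
```

```bash
python3 -c "
from h import *
from bench import *
show()
for n in ('side','top'):
    p=camera(n);save(p,f'pics/{n}5.npz');crop(p,*((200,100,320,260) if n=='top' else (230,100,350,250)),3.7,f'pics/{n}5.png')
"
```

```text
t 6.575 p [ 0.4479 -0.0793  0.2295] yang -6.0206117901965035 z [ 0.0066  0.0018 -1.    ] F [ 0.3317  0.3676 -0.3118] M [-0.0829  0.0701 -0.0235] w 0.0005250769108066301 q [-0.6487 -0.1169  0.686   1.9108  0.0743  1.3155 -0.0894]
```

View pics/side5.png

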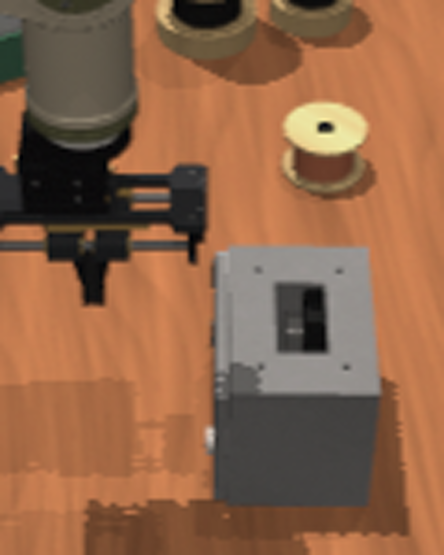

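View pics/top5.png

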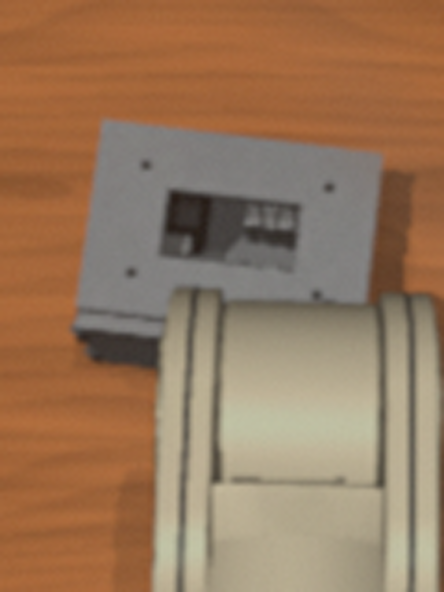

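The door is shut flat and stays shut with the arm away. In the side crop it sits flush along column 220. Next is the plate.

```bash
python3 -c "
from h import *
p=load('pics/top0.npz')
print('motor near end',unproj(p,(385,178),.06),unproj(p,(361,150),.06))
moves([(.46,-.309,.20,-14.7),(.46,-.309,.10,-14.7)])"
```

```text
motor near end [ 0.6168 -0.3679  0.06  ] [ 0.6935 -0.3046  0.06  ]
(0.46, -0.309, 0.2, -14.7) -> [-22.71   3.78   2.62] [ 0.001 -0.001  0.152]
(0.46, -0.309, 0.1, -14.7) -> [-22.71   3.77  12.62] [ 0.001 -0.001  0.152]
```

>>> play_rows(
  moves=[
    [[-22.7, 3.8, 2.6], [0, 0, 0.15], 5.5],
    [[-22.7, 3.8, 2.6], [0, 0, 0.15], 5.5],
    [[-22.7, 3.8, 2.6], [0, 0, 0.15], 5.5],
    [[-22.7, 3.8, 2.6], [0, 0, 0.15], 5.5],
    [[-22.7, 3.8, 7], [0, 0, 0.15], 5.5],
    [[-22.7, 3.8, 11], [0, 0, 0.15], 5.5],
    [[-22.7, 3.8, 12.6], [0, 0, 0.15], 5.5],
    [[-22.7, 3.8, 12.6], [0, 0, 0.15], 5.5],
  ],
)

```text
time: 7.68
ee_pos: [0.4594, -0.3088, 0.0997]
eef_rot: [0.791, 0.611, -0.001, -0.001]
ft_force: [-0.8, -0.2, 0.0]
width: 0.0545
```

```bash
python3 -c "
from h import *
from bench import *
show();moves([(.46,-.309,.018,-14.7)])
for n in ('side',):
    p=camera(n);save(p,f'pics/{n}6.npz');crop(p,220,200,330,320,4.5,f'pics/{n}6.png')
"
```

```text
t 7.675 p [ 0.4594 -0.3088  0.0997] yang -14.631494250893248 z [-0.0024  0.0001 -1.    ] F [-0.8094 -0.1793  0.0125] M [-0.16    0.0074  0.0134] w 0.05446354082079394 q [-0.2385  0.3887  0.906   1.8345 -0.3422  1.0867  0.5392]
(0.46, -0.309, 0.018, -14.7) -> [0.   0.09 8.17] [-0.002  0.001  0.001]
```

View pics/side6.png

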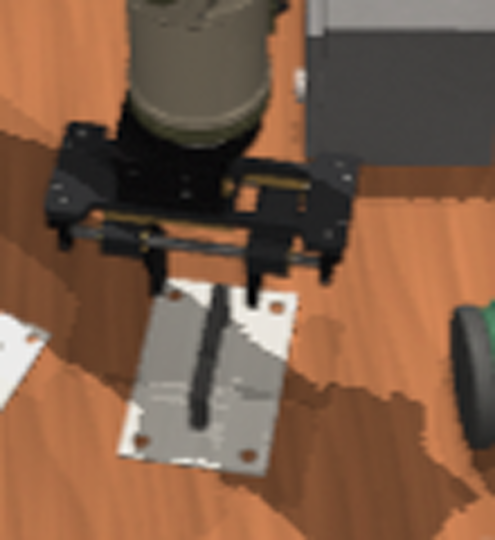

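The fingers straddle the handle direction, and the motor at right is clear. Now descending and gripping.

>>> play_rows(
  moves=[
    [[0, 0.1, 3], [0, 0, 0], 5.5],
    [[0, 0.1, 5.5], [0, 0, 0], 5.5],
    [[0, 0.1, 7.2], [0, 0, 0], 5.5],
    [[0, 0.1, 8.1], [0, 0, 0], 5.5],
    [[0, 0.1, 8.1], [0, 0, 0], 5.5],
    [[0, 0.1, 8.1], [0, 0, 0], 3],
    [[0, 0.1, 8.1], [0, 0, 0], 1.5],
    [[0, 0.1, 8.1], [0, 0, 0], 0],
  ],
  grip_force=25,
)

```text
time: 8.72
ee_pos: [0.4613, -0.3092, 0.0198]
eef_rot: [0.791, 0.611, 0.0, 0.0]
ft_force: [0.4, -0.6, -0.7]
width: 0.0328
```

>>> play_rows(
  moves=[
    [[0, 0, 0], [0, 0, 0], 0],
    [[0, 0, 0], [0, 0, 0], 0],
    [[0, 0, 0], [0, 0, 0], 0],
    [[0, 0, 0], [0, 0, 0], 0],
  ],
  grip_force=55,
)

```text
time: 9.22
ee_pos: [0.4609, -0.3091, 0.0195]
eef_rot: [0.791, 0.611, -0.0, -0.0]
ft_force: [-1.3, 0.1, 1.3]
width: 0.0115
```

```bash
python3 -c "
from h import *
from bench import *
show()
"
```

```text
t 9.225 p [ 0.4609 -0.3091  0.0195] yang -14.611512813819287 z [-0.0002  0.0003 -1.    ] F [-1.3427  0.1075  1.2543] M [0.0334 0.3746 0.0427] w 0.011464976632005552 q [-0.1614  0.5073  0.8226  1.8875 -0.4551  0.9447  0.6183]
```

```bash
python3 -c "
from h import *
moves([(.461,-.309,.26,-14.6),(.633,-.0414,.26,-6.37),(.633,-.0414,.2,-6.37)])
"
```

```text
(0.461, -0.309, 0.26, -14.6) -> [  0.01  -0.   -24.05] [-0. -0. -0.]
(0.633, -0.0414, 0.26, -6.37) -> [ 30.25   9.89 -24.05] [-0.    -0.    -0.144]
(0.633, -0.0414, 0.2, -6.37) -> [ 30.25   9.89 -18.05] [-0.    -0.    -0.144]
```

>>> play_rows(
  moves=[
    [[0, 0, -2], [0, 0, 0], 0],
    [[0, 0, -5], [0, 0, 0], 0],
    [[0, 0, -9], [0, 0, 0], 0],
    [[0, 0, -13], [0, 0, 0], 0],
    [[0, 0, -17], [0, 0, 0], 0],
    [[0, 0, -21], [0, 0, 0], 0],
    [[0, 0, -24], [0, 0, 0], 0],
    [[0, 0, -24], [0, 0, 0], 0],
  ],
)

```text
time: 10.22
ee_pos: [0.4615, -0.3101, 0.2622]
eef_rot: [0.791, 0.611, 0.001, 0.002]
ft_force: [0.1, 0.3, -2.4]
width: 0.0113
```

```bash
python3 -c "
from h import *
from bench import *
show();moves([(.633,-.0414,.26,-6.37),(.633,-.0414,.2,-6.37)])
for n in ('side',):
    p=camera(n);save(p,f'pics/{n}7.npz');crop(p,200,150,360,300,4,f'pics/{n}7.png')
"
```

```text
t 10.225 p [ 0.4615 -0.3101  0.2622] yang -14.65058653667284 z [ 0.0041 -0.0011 -1.    ] F [ 0.0882  0.2631 -2.3704] M [-0.0603  0.061   0.0441] w 0.011347279267545661 q [-0.3426  0.2188  1.0001  1.6313 -0.1884  1.3899  0.4243]
(0.633, -0.0414, 0.26, -6.37) -> [30.33  9.79  0.27] [ 0.004  0.    -0.145]
(0.633, -0.0414, 0.2, -6.37) -> [30.33  9.77  6.27] [ 0.004  0.    -0.145]
```

View pics/side7.png

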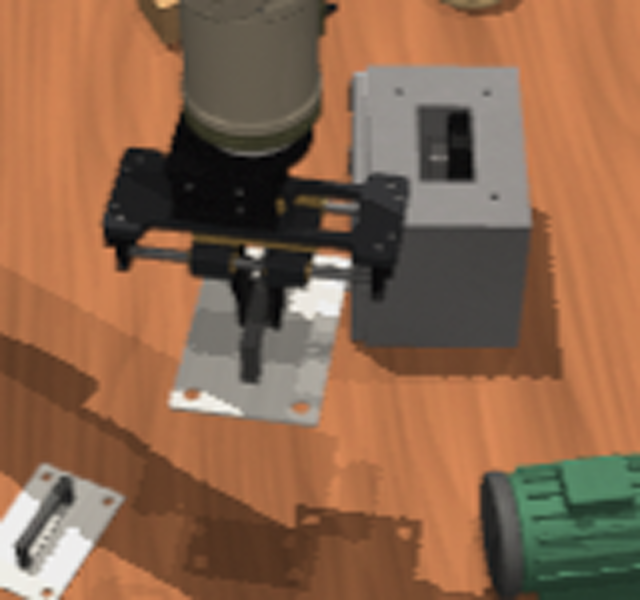

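The plate is held level, with its shadow on the bench below. Now carrying it over the box.

>>> play_rows(
  moves=[
    [[3, 1, 0], [0, 0, -0.01], 0],
    [[8, 2.6, 0], [0, 0, -0.04], 0],
    [[13, 4.2, 0], [0, 0, -0.06], 0],
    [[18, 5.8, 0], [0, 0, -0.085], 0],
    [[23, 7.4, 0], [0, 0, -0.11], 0],
    [[27.5, 8.9, 0.2], [0, 0, -0.13], 0],
    [[30.3, 9.8, 0.3], [0, 0, -0.145], 0],
    [[30.3, 9.8, 1], [0, 0, -0.145], 0],
  ],
)

```text
time: 11.28
ee_pos: [0.6327, -0.0377, 0.2476]
eef_rot: [0.744, 0.669, -0.001, -0.001]
ft_force: [-0.5, -0.5, -2.1]
width: 0.0115
```

>>> play_rows(
  moves=[
    [[0, 0, 2], [0, 0, 0], 0],
    [[0, 0, 4], [0, 0, 0], 0],
    [[0, 0, 5], [0, 0, 0], 0],
    [[0, 0, 5], [0, 0, 0], 0],
    [[0, 0, 5], [0, 0, 0], 0],
    [[0, 0, 5], [0, 0, 0], 0],
  ],
)

```text
time: 12.02
ee_pos: [0.6326, -0.0408, 0.2002]
eef_rot: [0.745, 0.667, 0.0, 0.0]
ft_force: [0.6, 0.5, -2.0]
width: 0.0115
```

```bash
python3 -c "
from h import *
from bench import *
show()
for n in ('side','top'):
    p=camera(n);save(p,f'pics/{n}8.npz');crop(p,*((200,100,330,220) if n=='top' else (235,130,355,240)),5,f'pics/{n}8.png')
"
```

```text
t 12.025 p [ 0.6326 -0.0408  0.2002] yang -6.304604632952541 z [ 0.001   0.0002 -1.    ] F [ 0.558   0.4913 -2.0277] M [-0.0779  0.0457 -0.0205] w 0.011452932814417652 q [-0.597   0.4477  0.8001  1.5037 -0.3261  1.3271  0.1224]
```

View pics/side8.png

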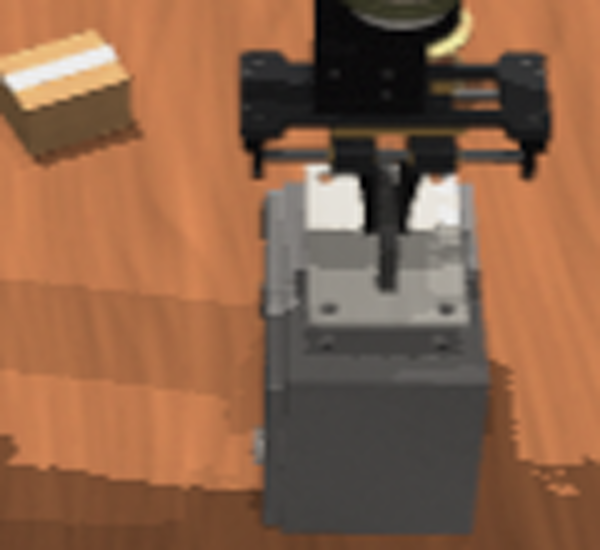

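View pics/top8.png

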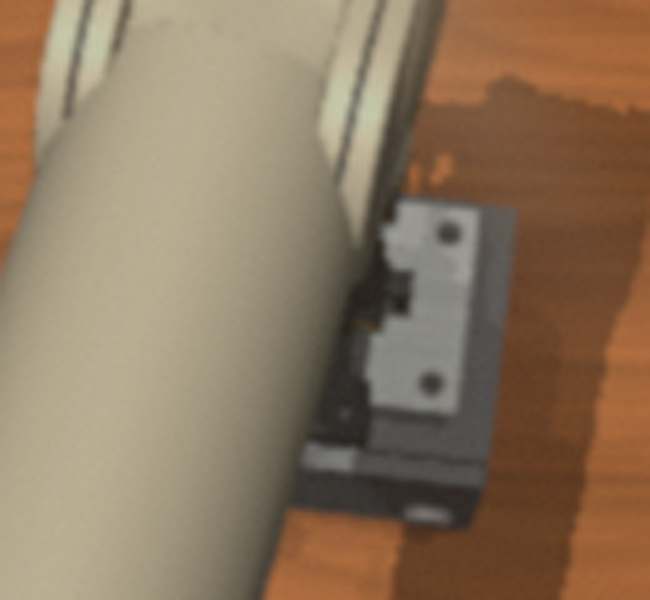

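Both pictures show the two -y holes: top crop (449,233) and (431,383), side crop (330,309) and (446,309). I'll descend to about the final height and measure there.

>>> play_rows(
  moves=[
    [[0, 0, 0.7], [0, 0, 0], 0],
    [[0, 0, 1.3], [0, 0, 0], 0],
    [[0, 0, 1.5], [0, 0, 0], 0],
    [[0, 0, 1.5], [0, 0, 0], 0],
    [[0, 0, 1.5], [0, 0, 0], 0],
    [[0, 0, 1.5], [0, 0, 0], 0],
  ],
)

```text
time: 12.88
ee_pos: [0.6324, -0.0407, 0.1847]
eef_rot: [0.745, 0.667, 0.0, 0.0]
ft_force: [0.6, -0.7, -2.4]
width: 0.0112
```

```bash
cat > m.py <<'E'
from h import *
from bench import *
import sys
k=sys.argv[1]
show();st=read_state();z=st["ee_pos"][2]-.0195
P={}
for n in ('side','top'):
    p=camera(n);P[n]=p;save(p,f'pics/{n}{k}.npz');crop(p,*((260,125,320,225) if n=='top' else (270,150,350,220)),*((6,) if n=='top' else (8,)),f'pics/{n}{k}.png')
E
python3 m.py 9
```

```text
t 12.875 p [ 0.6324 -0.0407  0.1847] yang -6.303609173635964 z [ 0.0003  0.0001 -1.    ] F [ 0.6369 -0.69   -2.3917] M [-0.1175  0.0367 -0.0002] w 0.01124831670469426 q [-0.594   0.4588  0.7941  1.5236 -0.3343  1.2994  0.1283]
```

View pics/side9.png

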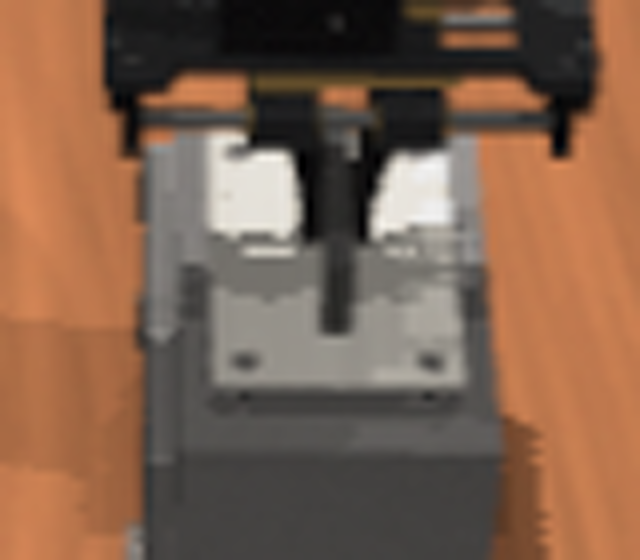

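View pics/top9.png

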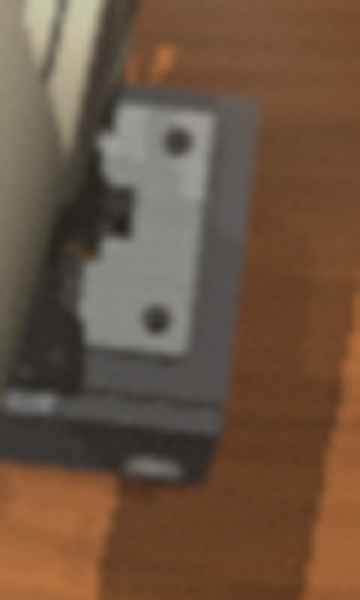

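```bash
cat > a.py <<'E'
from h import *
t=load("pics/top9.npz");s=load("pics/side9.npz");t0=load("pics/top0.npz");s0=load("pics/side0.npz")
M=np.array([(37,62),(37,-62),(-37,-62),(-37,62)])/1000
ct=np.array([(135,113),(363,141),(348,274),(117,246)])/4.6+[210,120]-.4
cs=np.array([(461,109),(472,265),(334,265),(328,107)])/6+[245,155]-.4
h={"t":(t,[(177,141),(156,319)],6,(260,125)),"s":(s,[(431,361),(244,361)],8,(270,150))}
zt=.1847-.0195+.003
for n,p0,c,r in(("t",t0,ct,4),("s",s0,cs,2)):
    b=np.array([blob(p0,q,r) for q in c]);w=np.array([unproj(p0,q,.15)[:2] for q in b]);a,tc,res=fit2(M,w)
    R=np.array([[np.cos(a),-np.sin(a)],[np.sin(a),np.cos(a)]])
    p,hc,sc,o=h[n];hc=np.array(hc)/sc+o-.45
    rb=3 if n=="t" else 2
    for lab,hh in(("man",hc),("blob",np.array([blob(p,q,rb) for q in hc]))):
        H=np.array([unproj(p,q,zt)[:2] for q in hh])
        loc=(H-tc)@R*1000
        print(n,lab,"px",hh.ravel(),"holes in case frame mm",loc.ravel(),"err",(loc-M[1:3]*1000).ravel(),"sep",np.linalg.norm(loc[0]-loc[1]))
E
python3 a.py
```

```text
t man px [289.05   148.05   285.55   177.7167] holes in case frame mm [ 37.0422 -62.4028 -37.21   -62.587 ] err [ 0.0422 -0.4028 -0.21   -0.587 ] sep 74.25241952045138
t blob px [289.0658 148.1894 285.6252 177.936 ] holes in case frame mm [ 36.6994 -62.4816 -37.7236 -62.8302] err [-0.3006 -0.4816 -0.7236 -0.8302] sep 74.42378747059098
s man px [323.425 194.675 300.05  194.675] holes in case frame mm [ 36.9792 -61.3021 -37.5451 -62.0029] err [-0.0208  0.6979 -0.5451 -0.0029] sep 74.5276191379805
s blob px [323.3826 194.7083 300.1739 194.6759] holes in case frame mm [ 36.8364 -61.4534 -37.15   -62.0032] err [-0.1636  0.5466 -0.15   -0.0032] sep 73.98842771091776
```

Hole errors are all within 0.9 mm in both views. I'll check that the plate is level with an overlay of a level plate outline.

```bash
python3 - <<'E'
from h import *
a=-.110;R=np.array([[np.cos(a),-np.sin(a)],[np.sin(a),np.cos(a)]])
out=[]
for n,(x0,y0,x1,y1),cen,sc in(("side",(270,140,340,220),(.6317,-.0429),8),("top",(255,125,315,225),(.6336,-.0400),6)):
    p=load(f"pics/{n}9.npz");im=cv2.resize(p["frame"][y0:y1,x0:x1,::-1],None,fx=sc,fy=sc,interpolation=cv2.INTER_CUBIC)
    for z,col in((.1692,(0,0,255)),(.1652,(255,0,0))):
        c=np.array([(50,75),(50,-75),(-50,-75),(-50,75)])/1000@R.T+cen
        q=(proj(p,np.c_[c,np.full(4,z)])-[x0,y0]+.5)*sc
        cv2.polylines(im,[np.round(q*16).astype(int)],True,col,1,cv2.LINE_AA,4)
    cv2.imwrite(f"pics/o_{n}.png",im)
E
```

```text
(no output)
```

View pics/o_side.png

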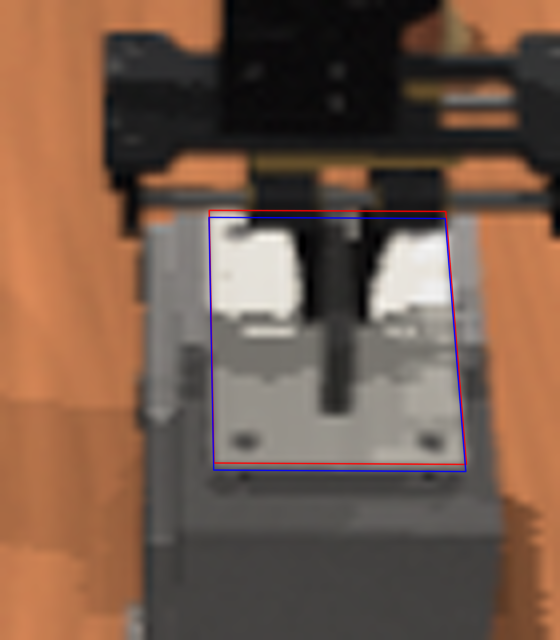

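View pics/o_top.png

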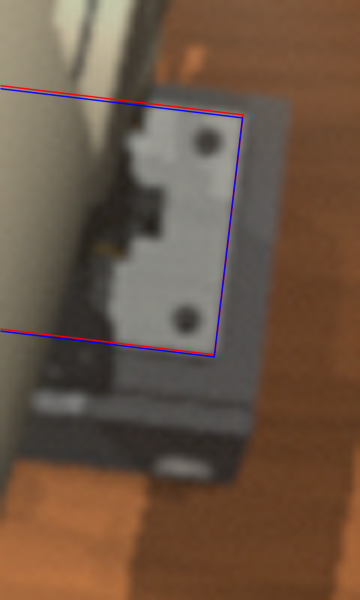

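The overlay of a level plate at the commanded height fits in both views, and the door stays shut. I'll hold briefly, check it is steady and hand in.

>>> play_rows(
  moves=[
    [[0, 0, 0], [0, 0, 0], 0],
    [[0, 0, 0], [0, 0, 0], 0],
    [[0, 0, 0], [0, 0, 0], 0],
    [[0, 0, 0], [0, 0, 0], 0],
  ],
)

```text
time: 13.48
ee_pos: [0.6323, -0.0407, 0.1845]
eef_rot: [0.745, 0.667, 0.0, -0.0]
ft_force: [0.4, 0.7, -2.9]
width: 0.0114
```

```bash
python3 -c "
from h import *
from bench import *
show();print(close_job())"
```

```text
t 13.475 p [ 0.6323 -0.0407  0.1845] yang -6.302677129690454 z [-0.  0. -1.] F [ 0.448   0.728  -2.8697] M [-0.0814  0.0556  0.021 ] w 0.011400359182624917 q [-0.594   0.459   0.7941  1.5238 -0.3342  1.2993  0.1284]
the job is handed in; nothing more can be done
None
```

I pushed the door shut, then picked up the 100 x 150 mm plate by its handle. It was held above the box top when I handed the job in, at 13.5 s of the 64 s allowed.

- **Door:** it sat flush with the arm moved away, and again in the last pictures. The last push ran into the stop harder than intended, at 48 N sideways plus 37 N upward on the wrist. I took that for finger contact only, because the gripper body should have been about 25 mm above the box. I did not confirm it, so if the body was touching, the 40 N limit was exceeded. The wrist force stayed under its 120 N limit in every reading.
- **Hole alignment:** the two -y holes were visible in both cameras and measured within about 0.9 mm of their threads. The cameras disagreed slightly in y: the top view gave -0.4 to -0.8 mm, the side view 0 to +0.7 mm. The arm hid the two +y holes from the top camera, so I did not measure them. The overlaid outline of a level plate fitted what was visible in both views.
- **Height:** the underside works out at about 15 mm above the box, from the arm's height reading at the grasp. The wrist carried only roughly the plate's weight (2.9 N), so it was not touching anything.
- **Other things:** I touched nothing else on the bench that I know of, but I did not re-measure the bystanders at the end.

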